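Nest the wax pans with their handles fanned

ROBOT

A 6-joint arm with a two-finger parallel gripper is mounted at the origin on the work surface. World frame = base frame: x ahead of the robot, y to its left, z up, the work surface at z = 0. Lengths are in m, angles in rad, forces in N, time in s.
With the tool pointing down it reaches from about 0.425 to 0.95 m from the base axis. Payload 3.5 kg.
Tool frame: the origin (TCP) lies at the very end of the fingers, on their centre line; the grasp point (between the pads) lies tcp_to_grasp behind it (tcp_to_grasp is the distance from the TCP to the grasp point, in m); z points along the fingers, y is the line along which they close (so a half turn about z gives the same grasp; the last joint's range is limited). The gripper opens to 85 mm and grips with 20 to 120 N. Pads are 22 mm wide; open, the fingers measure 114 mm over their backs; the gripper's body (76 mm by 85 mm) begins 54 mm behind the grasp point. The pads swing forward as they close: fully open they stand 13 mm farther back than shut.
Start: joints at [-1.38, 0.286, 1.577, -0, 1.279, -0.15], TCP at [0.226, -0.636, 0.231] pointing down, gripper open.
Joint ranges: [-2.77, 2.77], [-0.9, 2.22], [0.21, 2.48], [-1.53, 4.67], [0.24, 2.81], [-2.84, 2.84]. Speed limits (rad/s): [2.79, 2.79, 3.14, 3.14, 3.14, 3.14].

INTERFACE

Orientations are given as a rotation vector (axis times angle).
In Python, from station import move_ptp, servo_line, move_j, grip, dwell, ik, camera, IKError, finish_job, read_time, read_q, read_dq, read_tau, read_tcp_pos, read_ee_rot, read_ft_force, read_ft_torque, read_finger_gap, read_grip_force, tcp_to_grasp gives the robot as it stands. Calls block until the motion is done:
- move_ptp(position, orientation): joint-space move of the TCP to a pose.
- servo_line(position, rotation=None, rate=0.15): straight line of the TCP; rotation=None keeps the orientation; rate is the mean speed in m/s.
- move_j(angles): joint-space move.
- grip(opening): finger opening in m; the grip force is fixed at half the most; returns when the fingers have stopped.
- dwell(seconds).
- ik(position, orientation): joint angles nearest the present ones, or None.
- camera(name): name is "scene" or "side" or "wrist"; returns a dict with "image" (420x560x3 uint8, red, green, blue), "camera_matrix" (3x3 intrinsics, pixels), "k1" (the pictures are not rectified: a ray, as slopes to the right and down, at radius r is drawn at 1 + k1 r^2 times it, then the intrinsics apply), "rvec" (rotation vector, rad) and "tvec" (3), from world to camera coordinates, as OpenCV has them; the wrist camera has in their place "mount" (4x4, takes a point from camera to tool coordinates, whose origin is the TCP and whose axes are the flange's). Camera axes: x right, y down, z forward; pixel columns grow to the right and rows downward; lengths in m; the calibration is good to about 2 mm. A picture is of the moment at which its call begins: read the wrist's pose just before it. There is no depth.
A pose or a line that the arm cannot do raises IKError and nothing moves.
- finish_job(): hands the job in; it is judged then, once.
Readings, each from a call of its own:
- read_time(): time.
- read_q(): joint angles.
- read_dq(): joint speeds.
- read_tau(): joint torques, N m.
- read_tcp_pos(): TCP position.
- read_ee_rot(): TCP orientation.
- read_ft_force(): force on the tool from outside, world axes, zero at the start.
- read_ft_torque(): the same for the moment, N m.
- read_finger_gap(): finger opening in m.
- read_grip_force(): force on a finger pad.
Only numpy, scipy, OpenCV 4.12 (cv2) and the standard library are available. Lean on these libraries where they do the work, as an engineer would, in place of code of your own. Each camera call takes 0.05 s, during which the arm holds its last target. There are 200 camera calls.

TASK

Nest the three wax-melting pans to clear the counter: the medium pan in the large one and the small pan in the medium one, each standing level, flat on the floor of the one outside it, with the large pan left where it stands on the counter. Fan the handles out so that none lies over another: leave at least two fingers' width between any two handle ends, with both upper handles within a quarter turn of the large pan's handle, to either side of it. Set the pans down rather than dropping them, let go, and leave the lamp, soap case and headband as they are.

Things in the scene. Friction and masses are not known exactly. Their poses are not given: they have to be found in the camera images.
- large_pan: largest of three round open aluminium pans, about 300 g, loose: rim 132 mm and base 116 mm across outside, 44 mm high, wall 3, floor 4 mm thick. Origin: centre of the underside; z up; its one straight black handle runs level along +x. Stays put. The pans start in a row across the counter in any order, handles roughly towards the robot.
- medium_pan: middle-sized of three round open aluminium pans, about 190 g, loose: rim 106 mm and base 92 mm across outside, 48 mm high, wall 3, floor 4 mm thick. Origin: centre of the underside; z up; its one straight black handle runs level along +x. In the large pan its underside is 4 mm above the counter, and its handle clears the large rim by 3 mm but would foul the large handle.
- small_pan: smallest of three round open aluminium pans, about 130 g, loose: rim 80 mm and base 68 mm across outside, 52 mm high, wall 3, floor 4 mm thick. Origin: centre of the underside; z up; its one straight black handle runs level along +x. In the finished nest its underside is 8 mm above the counter, and its handle clears the medium rim by 3 mm but would foul the medium handle.
- large_pan_handle_end (a point): middle of the outer end face of the large pan's handle, 135 mm from the pan's axis. The handle is a level bar from the rim to here, 16 mm wide and 14 mm tall, spanning 39 to 53 mm above the pan's underside. 
- medium_pan_handle_end (a point): middle of the outer end face of the medium pan's handle, 130 mm from the pan's axis. The handle is a level bar from the rim to here, 16 mm wide and 14 mm tall, spanning 43 to 57 mm above the pan's underside. The pan can be lifted by it; hold it well beyond 66 mm from the axis, so that the fingers clear the large pan's rim.
- small_pan_handle_end (a point): middle of the outer end face of the small pan's handle, 125 mm from the pan's axis. The handle is a level bar from the rim to here, 16 mm wide and 14 mm tall, spanning 47 to 61 mm above the pan's underside. The pan can be lifted by it; hold it well beyond 66 mm from the axis, so that the fingers clear the large pan's rim.
- nail_lamp: white dome-shaped nail lamp, 180 mm across and 97 mm high, loose, standing beyond the pans; origin at the centre of its underside. A bystander: leave alone
- soap_case: scratched aluminium travel soap case, 77 x 112 x 28 mm (x, y, z), loose, beyond the pans; origin at the centre of its underside. A bystander: leave alone
- headband: lime-green plastic headband, an open loop about 120 x 160 mm lying flat, 12 mm thick, beyond the pans; origin at the middle of the loop, at counter level, open towards its -x. A bystander: leave alone

How it is judged:
At the end, for the whole second after the job is handed in: Medium rests in large, small in medium (underside 1-7 mm above the outer pan's, axes within 16 mm), all upright within 0.05 rad, still; large on the counter within 50 mm of its start; handle ends 45 mm or more apart from above, upper two at most 25 mm behind the large pan's axis along its handle (z of medium_pan in the frame of large_pan between 0.001 and 0.007 m and horizontal distance between medium_pan and large_pan below 0.016 m and z of small_pan in the frame of medium_pan between 0.001 and 0.007 m and horizontal distance between small_pan and medium_pan below 0.016 m and angle between each of large_pan, medium_pan, small_pan's own z axis and vertical below 0.05 rad and linear speed of each of large_pan, medium_pan, small_pan below 0.02 m/s and height (world z) of large_pan below 0.004 m and distance of large_pan from where it was at the start of the episode below 0.05 m and horizontal distance between large_pan_handle_end and medium_pan_handle_end above 0.045 m and horizontal distance between each of large_pan_handle_end, medium_pan_handle_end and small_pan_handle_end above 0.045 m and x of each of medium_pan_handle_end, small_pan_handle_end in the frame of large_pan above -0.025 m); the robot touches nothing.
It fails at once if the nail lamp is shifted by more than 25 mm (distance of nail_lamp from where it was at the start of the episode above 0.025 m).
It fails at once if the soap case is shifted by more than 25 mm (distance of soap_case from where it was at the start of the episode above 0.025 m).
It fails at once if the headband is shifted by more than 25 mm (distance of headband from where it was at the start of the episode above 0.025 m).
It fails at once if the medium pan is dropped (falls free at over 0.5 m/s, a drop of about 13 mm) (linear speed of medium_pan above 0.5 m/s and contact force between medium_pan and anything else below 0.05 N).
It fails at once if the small pan is dropped (falls free at over 0.5 m/s, a drop of about 13 mm) (linear speed of small_pan above 0.5 m/s and contact force between small_pan and anything else below 0.05 N).
It also fails if it takes over 56 s, if anything falls off the work surface, if the arm or the gripper's body presses on something with over 40 N, if the wrist force passes 120 N, or if a joint passes its speed limit or range.

## Working session

There is one attempt and no reset: what is moved stays moved. The work goes in short steps, each a Python script; the robot and the scene stay as the last script left them, time stands still between calls to the robot, and variables do not carry over. Pictures are saved under pics/ and viewed, at most 10 in all, crops included, and the job is handed in when it is done.

```bash
mkdir -p pics; cat > h.py <<'E'
import numpy as np, cv2
from station import *
def shot(name,fn=None):
    c=camera(name)
    if fn: cv2.imwrite('pics/'+fn,c['image'][:,:,::-1])
    return c
def cast(c,uv,z):
    K=np.array(c['camera_matrix']);k1=c['k1']
    R=cv2.Rodrigues(np.array(c['rvec'],float))[0];t=np.array(c['tvec'],float).ravel()
    p=cv2.undistortPoints(np.array(uv,float).reshape(-1,1,2),K,np.array([k1,0,0,0.])).reshape(-1,2)
    d=np.c_[p,np.ones(len(p))]@R; o=-R.T@t
    z=np.broadcast_to(z,(len(p),))
    return o+d*((z-o[2])/d[:,2])[:,None]
E
python3 - <<'E'
from h import *
for n in('scene','side'):
    c=shot(n,n+'0.png');R=cv2.Rodrigues(np.array(c['rvec']))[0];print(n,-R.T@np.array(c['tvec']).ravel(),R[2],c['k1'])
print(tcp_to_grasp,read_tcp_pos(),read_ee_rot(),read_time())
E
```

```text
scene [1.35018193 0.23783219 0.87151398] [-0.66585199 -0.23554286 -0.70792704] -0.10030917343492175
side [ 0.51543582 -0.87766451  0.63858056] [ 0.06508279  0.83512051 -0.54620323] -0.09225566828997368
0.0187 [ 0.22553816 -0.63556836  0.23004902] [-3.09392148e+00 -5.32402086e-01  4.23763512e-05] 0.1
```

View pics/scene0.png

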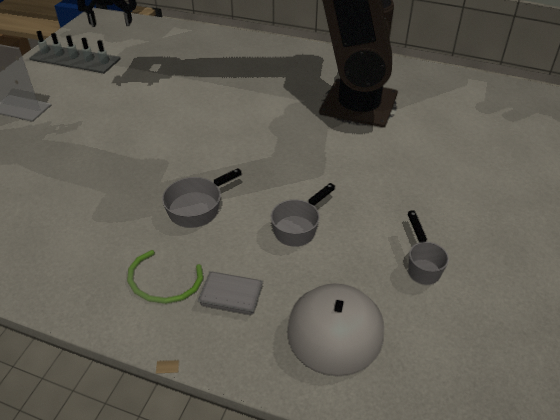

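View pics/side0.png

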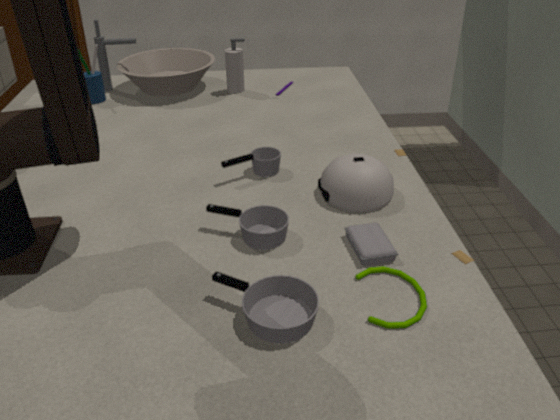

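The scene picture shows the large pan at (193,202), medium at (295,222) and small at (427,262), with handles pointing up towards the robot. The side picture confirms this order: large nearest at (280,305), small farthest at (265,160). I'll localise the handles by their dark masks in both views.

```bash
cat >> h.py <<'E'
def handle(c,roi,zh,thr=45,L=.13):
    x0,y0,x1,y1=roi
    g=c['image'][y0:y1,x0:x1].max(2)
    m=(g<thr).astype(np.uint8)
    n,l,s,_=cv2.connectedComponentsWithStats(m)
    k=1+np.argmax(s[1:,4]); v,u=np.nonzero(l==k)
    P=cast(c,np.c_[u+x0,v+y0],zh)[:,:2]
    vx,vy,cx,cy=cv2.fitLine(P.astype(np.float32),cv2.DIST_L2,0,.001,.001).ravel()
    d=np.array([vx,vy]); d=d*(-1 if d[0]>0 else 1)
    s_=(P-[cx,cy])@d; w=(P-[cx,cy])@[-d[1],d[0]]
    end=np.array([cx,cy])+d*np.percentile(s_,99.5)
    return end,end-L*d,np.arctan2(d[1],d[0]),len(u),np.ptp(s_),np.ptp(w)
E
python3 - <<'E'
from h import *
np.set_printoptions(precision=4,suppress=True)
S={'large':(.046,.135,(213,165,246,188),(208,268,252,294)),
'medium':(.050,.130,(306,180,340,208),(202,200,245,220)),
'small':(.054,.125,(404,206,430,246),(218,150,256,170))}
a=camera('scene');b=camera('side')
for k,(z,L,r1,r2) in S.items():
    for c,r in((a,r1),(b,r2)): print(k,*handle(c,r,z,L=L))
# wrist cam
w=camera('wrist');print(w['mount'],w['camera_matrix'])
E
```

```text
large [ 0.4451 -0.1845] [ 0.5609 -0.254 ] 2.600803 202 0.07456837561626153 0.023889743123258117
large [ 0.4489 -0.181 ] [ 0.5631 -0.253 ] 2.5789256 292 0.0708707024107064 0.020973683737714133
medium [0.425 0.036] [ 0.5462 -0.0109] 2.7727227 229 0.0828956497057483 0.022680836874483638
medium [0.4305 0.04  ] [ 0.55   -0.0112] 2.7361078 205 0.07789022865819867 0.02319531272393221
small [0.4559 0.22  ] [0.5674 0.2766] -2.6723936 252 0.09070224667410595 0.01850517121608379
small [0.4601 0.2248] [0.5709 0.2828] -2.6597946 156 0.08899609476110162 0.02914918676727476
[[-0.0008 -0.9654 -0.2609  0.0656]
 [ 1.     -0.0007 -0.0001  0.0003]
 [-0.0001 -0.2609  0.9654 -0.1412]
 [ 0.      0.      0.      1.    ]] [[360.2301   0.     288.7334]
 [  0.     360.2301 202.418 ]
 [  0.       0.       1.    ]]
```

```bash
cat >> h.py <<'E'
def rot(phi):
    x=np.array([np.cos(phi),np.sin(phi),0]);z=np.array([0,0,-1.])
    return cv2.Rodrigues(np.column_stack([x,np.cross(z,x),z]))[0].ravel()
def wshot(fn=None):
    p=np.array(read_tcp_pos());R=cv2.Rodrigues(np.array(read_ee_rot(),float))[0]
    c=shot('wrist',fn);T=np.eye(4);T[:3,:3]=R;T[:3,3]=p
    W=np.linalg.inv(T@np.array(c['mount']))
    c['rvec']=cv2.Rodrigues(W[:3,:3])[0].ravel();c['tvec']=W[:3,3];return c
def proj(c,P):
    return cv2.projectPoints(np.array(P,float).reshape(-1,1,3),np.array(c['rvec']),np.array(c['tvec']),np.array(c['camera_matrix']),np.array([c['k1'],0,0,0]))[0].reshape(-1,2)
D=lambda a:np.array([np.cos(a),np.sin(a)])
E
python3 - <<'E'
from h import *
import pickle
out=[]
for n,c0,a in(('large',(.562,-.2535),2.59),('medium',(.548,-.011),2.755)):
    g=np.array(c0)+.088*D(a)
    move_ptp([*g,.2],rot(a)); dwell(.2)
    c=wshot(n+'w.png');out.append(c);print(read_q(),read_time())
pickle.dump(out,open('w.pkl','wb'))
cv2.imwrite('pics/both.png',cv2.resize(np.vstack([o['image'][:,:,::-1] for o in out]),None,fx=.7,fy=.7))
E
```

```text
[-5.95293821e-01 -6.98399363e-03  1.96255151e+00 -4.60860372e-05
  1.18600684e+00 -1.61343854e+00] 2.325
[-1.72427913e-01 -1.56305093e-01  2.10164910e+00 -1.01061413e-04
  1.19633904e+00 -1.35456034e+00] 3.4917
```

View pics/both.png

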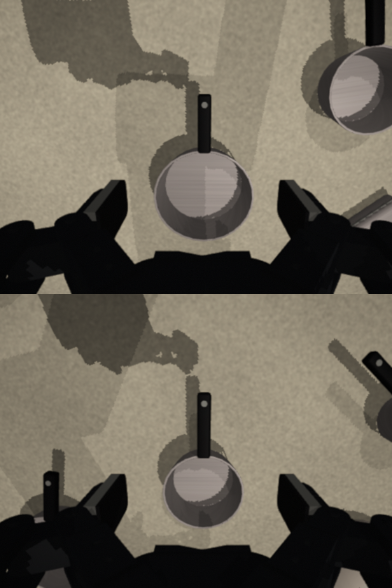

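Both pans are well centred: in full-resolution pixels, the large rim is at about (290,278) with its handle at x≈291, and the medium rim at about (290,283). I'll refine from the handle masks and overlay the predicted rims as a check.

```bash
python3 - <<'E'
from h import *
import pickle
out=pickle.load(open('w.pkl','rb'));ims=[]
np.set_printoptions(precision=4,suppress=True)
t=np.linspace(0,2*np.pi,60)
for c,L,zt,r,zr in((out[0],.135,.053,.066,.044),(out[1],.130,.057,.053,.048)):
    e,p,a,*q=handle(c,(262,120,320,225),zt,L=L,thr=40);print(e,p,a,q)
    im=c['image'][:,:,::-1].copy()
    for u in proj(c,np.c_[p[0]+r*np.cos(t),p[1]+r*np.sin(t),0*t+zr]): cv2.circle(im,tuple(int(round(x)) for x in u),0,(0,0,255),-1)
    for s in (0,.008,-.008):
        u=proj(c,[[*(e+s*np.array([-np.sin(a),np.cos(a)])),zt]])[0]; cv2.circle(im,tuple(int(round(x)) for x in u),1,(0,255,0),-1)
    ims.append(cv2.resize(im[120:370,190:390],None,fx=2,fy=2))
cv2.imwrite('pics/ov.png',np.hstack(ims))
E
```

```text
[ 0.4512 -0.184 ] [ 0.5661 -0.2548] 2.589128 [1409, np.float64(0.0678385778326977), np.float64(0.015056239018500953)]
[0.4315 0.0368] [ 0.5515 -0.0132] 2.7467265 [1460, np.float64(0.06840875206098293), np.float64(0.015786715412368656)]
```

View pics/ov.png

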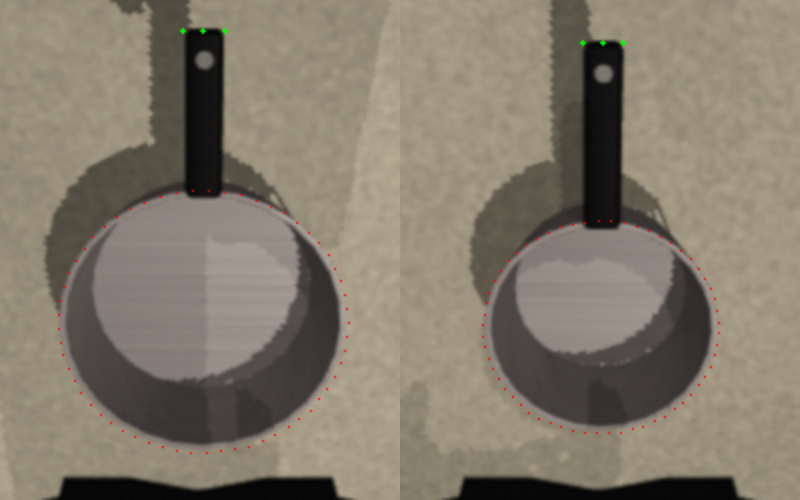

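The overlay matches to within about 3 mm, with the same bias on both pans, so relative placement is fine. Next I grasp and lift the medium pan and hold it above the large one.

```bash
python3 - <<'E'
from h import *
pm=np.array([.5515,-.0132]);am=2.7467;pl=np.array([.5661,-.2548]);al=2.589
g=pm+.088*D(am);t=al-.9;h=pl+.088*D(t)
print(ik([*h,.15],rot(t)))
grip(.05)
move_ptp([*g,.10],rot(am));servo_line([*g,.032],rate=.1)
print(read_ft_force(),read_finger_gap());grip(0.0);print(read_finger_gap(),read_grip_force())
servo_line([*g,.15],rate=.12);print(read_ft_force(),read_ft_torque(),read_finger_gap())
move_ptp([*h,.15],rot(t));dwell(.3);c=wshot('held.png');s=camera('side')
cv2.imwrite('pics/held.png',np.hstack([c['image'][100:400,150:430,::-1],s['image'][130:430,150:430,::-1][:300]]) if 0 else np.hstack([cv2.resize(c['image'][:,:,::-1],(400,300)),cv2.resize(s['image'][120:390,180:540,::-1],(400,300))]))
print(read_time(),read_tcp_pos(),read_finger_gap())
E
```

```text
[-4.67343569e-01  1.60566409e-01  1.88154340e+00 -4.44089210e-16
  1.09948285e+00 -5.85547242e-01]
[0.26026687 0.24028655 0.03692822] 0.04979135315049294
0.014977434126789726 59.71613645553589
[ 0.67768045  0.03570558 -2.29396791] [0.10798444 0.16078212 0.01802252] 0.015034028660006886
8.025 [ 0.55574879 -0.16669347  0.15022381] 0.014843094846651547
```

View pics/held.png

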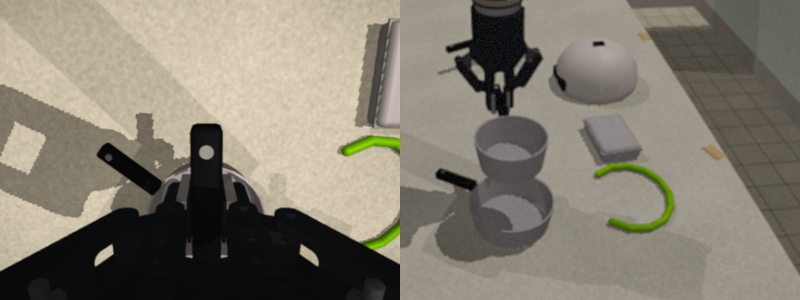

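It is held roughly level, with no visible sag, directly above the large pan. I'll lower until contact, release and look.

```bash
cat >> h.py <<'E'
def lower(h,z0,zend,thr=2.5):
    servo_line([*h,z0],rate=.1);dwell(.15);f0=read_ft_force()[2];z=z0
    while z>zend:
        z-=.002;servo_line([*h,z],rate=.04);f=read_ft_force()[2]-f0
        if f>thr:break
    print('lower z',z,'df',f)
E
python3 - <<'E'
from h import *
pl=np.array([.5661,-.2548]);al=2.589;t=al-.9;h=pl+.088*D(t)
lower(h,.060,.0345)
grip(.045);dwell(.2);print(read_ft_force(),read_finger_gap(),read_time())
servo_line([*h,.2],rate=.15);c=wshot();s=camera('side');sc=camera('scene')
cv2.imwrite('pics/p1.png',np.hstack([cv2.resize(c['image'][:,:,::-1],(400,300)),cv2.resize(s['image'][220:370,180:380,::-1],(400,300))]))
e,p,a,*q=handle(c,(262,80,320,215),.061,L=.13,thr=40);print(e,p,a,q,read_time())
e,p,a,*q=handle(camera('scene'),(404,206,430,246),.054,L=.125);print(p,a)
E
```

```text
lower z 0.035999999999999976 df 5.867478286709144
[-1.24147037  0.10063266 -0.37752092] 0.04508928477030584 12.825
[ 0.55094628 -0.12580622] [ 0.56633646 -0.25489201] 1.6894608 [1295, np.float64(0.06077837724839992), np.float64(0.015332666523719951)] 14.2167
[0.56746019 0.27643495] -2.6736548
```

View pics/p1.png

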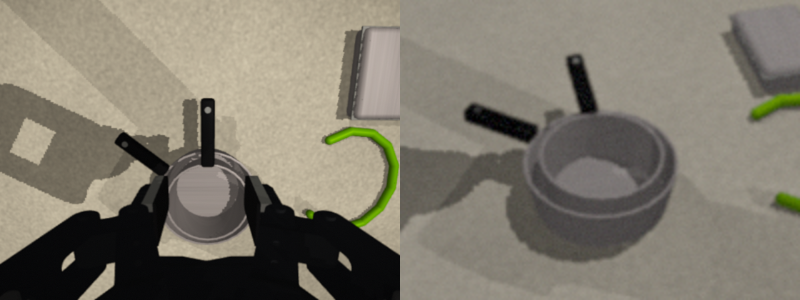

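The medium pan sits level in the large one at the expected height and position, and the handles are well apart. Now the small pan: look from above, grasp it, and carry it over.

```bash
python3 - <<'E'
from h import *
p=np.array([.572,.277]);a=-2.668;T=2.589+.9;pm=np.array([.5663,-.2549])
g=p+.088*D(a);h=pm+.088*D(T)
print(ik([*h,.15],rot(T)),ik([*g,.05],rot(a)))
move_ptp([*g,.2],rot(a));dwell(.2);c=wshot()
e,p,a,*q=handle(c,(255,100,325,225),.061,L=.125,thr=40);print(e,p,a,q,read_time(),read_q())
if np.hypot(*(p-[.572,.277]))>.01 or abs(a+2.668)>.08: raise SystemExit('check')
g=p+.088*D(a)
servo_line([*g,.09],rotation=rot(a),rate=.15);servo_line([*g,.036],rate=.1)
print(read_ft_force());grip(0.);print(read_finger_gap(),read_grip_force())
servo_line([*g,.17],rate=.12)
print(read_ft_force(),ik([*h,.17],rot(T)))
move_ptp([*h,.17],rot(T));dwell(.3);c=wshot();s=camera('side')
cv2.imwrite('pics/held2.png',np.hstack([cv2.resize(c['image'][:,:,::-1],(400,300)),cv2.resize(s['image'][120:390,180:540,::-1],(400,300))]))
print(read_time(),read_tcp_pos(),read_finger_gap())
E
```

```text
[-7.13129932e-01  1.19412231e-01  1.92778475e+00 -8.88178420e-16
  1.09439567e+00 -2.63133361e+00] [ 2.62018976e-01  2.33524316e-01  2.00799341e+00 -4.44089210e-16
  9.00074923e-01 -1.78237000e+00]
[0.46149405 0.22151845] [0.57279599 0.27841202] -2.6690538 [1327, np.float64(0.06354514196331458), np.float64(0.0143248230806797)] 16.0333 [ 2.60671145e-01  3.44520235e-02  1.92070102e+00 -2.33948721e-05
  1.18643887e+00 -1.78224523e+00]
[-0.26054549 -1.48413274  0.61367947]
0.014694789041721267 59.973875284194946
[-0.3169433   0.77892607 -1.26497678] [-7.13129932e-01  9.63230281e-02  1.91340967e+00 -8.88178420e-16
  1.13185996e+00 -2.63133361e+00]
21.5333 [ 0.48373007 -0.2845922   0.17002137] 0.014889666687952908
```

```bash
ls pics
```

```text
both.png
held.png
held2.png
largew.png
mediumw.png
ov.png
p1.png
scene0.png
side0.png
```

```bash
python3 - <<'E'
from h import *
pm=np.array([.5663,-.2549]);T=2.589+.9;h=pm+.088*D(T)
lower(h,.066,.042)
grip(.045);dwell(.2);print(read_ft_force(),read_time())
servo_line([*h,.2],rate=.15);c=wshot();s=camera('side')
cv2.imwrite('pics/p2.png',np.hstack([cv2.resize(c['image'][:,:,::-1],(400,300)),cv2.resize(s['image'][220:370,180:380,::-1],(400,300))]))
e,p,a,*q=handle(c,(262,80,320,215),.069,L=.125,thr=40);print(e,p,a,q,read_time())
E
```

```text
lower z 0.043999999999999984 df 4.032392236022381
[ 1.01101924  0.69495582 -0.06635187] 26.225
[ 0.4487857  -0.29826402] [ 0.56633786 -0.2557612 ] -2.794652 [1209, np.float64(0.053134068988121994), np.float64(0.01567673270224503)] 27.5167
```

View pics/p2.png

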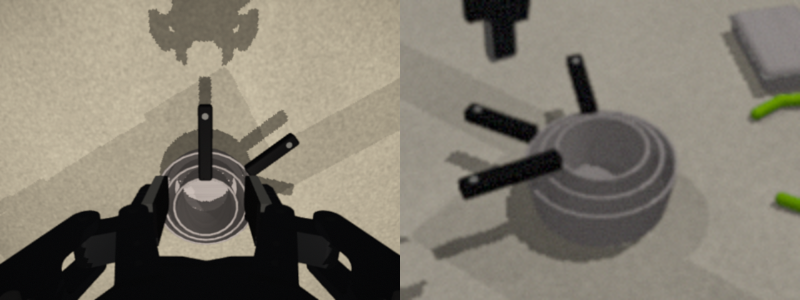

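View pics/held2.png

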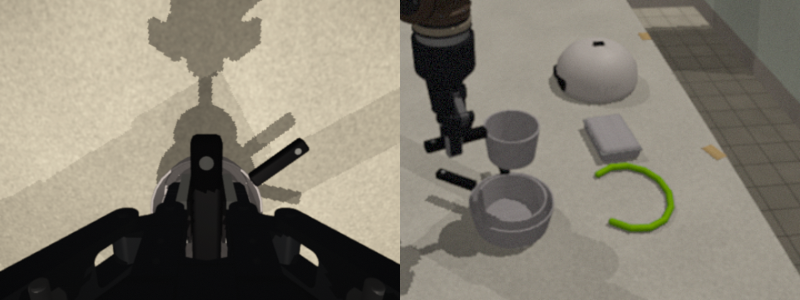

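The left and right panels of the first picture show all three pans nested concentric and level, with handles fanned about 0.9 rad apart. The gripper is clear above, and contact came at the expected 44 mm. Handing in.

```bash
python3 -c "
from station import *
print(finish_job(),read_time())"
```

```text
the job is handed in; nothing more can be done
the job is handed in; nothing more can be done
```

The three pans are nested level in the large pan with handles fanned about 0.9 rad to either side of its handle, the gripper is clear, and the job was handed in at about 28 s; no verdict was returned.

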